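# Lock the crank handle of a mobile-shelf drive unit

### The arm

A 6-joint arm with a two-finger parallel gripper is mounted at the origin on the work surface. World frame = base frame: x ahead of the robot, y to its left, z up, the work surface at z = 0. Lengths are in m, angles in rad, forces in N, time in s.
With the tool pointing down it reaches from about 0.35 to 0.775 m from the base axis. Payload 7.3 kg.
Tool frame: the origin (TCP) lies between the finger pads; the fingertips stand 14 mm ahead of it and the grasp point (between the pads) lies 5 mm behind it; z points along the fingers, y is the line along which they close (so a half turn about z gives the same grasp; the last joint's range is limited). The gripper opens to 92 mm and grips with 3 to 60 N. Pads are 19 mm wide; open, the fingers measure 130 mm over their backs; the gripper's body (75 mm by 190 mm) begins 47 mm behind the grasp point.
Start: joints at [1.135, 0.342, 1.524, -0, 1.275, -0.146], TCP at [0.15, 0.503, 0.241] pointing down, gripper open.
Joint ranges: [-2.53, 2.53], [-0.77, 2.02], [0.04, 2.7], [-1, 4.14], [0.28, 2.66], [-3.11, 3.11]. Speed limits (rad/s): [2.57, 2.57, 3.14, 3.14, 3.14, 3.14].

### API

Orientations are given as [roll, pitch, yaw] about the fixed x, y, z axes, in that order (R = Rz(yaw) Ry(pitch) Rx(roll)).
In Python, from cell import robot, eyes gives the robot as it stands. The module is installed in compiled form; this text tells all that it offers.
- The arm moves only by the shell command python3 -m handwheel 'ROWS' [FORCE]. ROWS is JSON, one flat list of numbers, 5 for each row, row after row: the shift along the world's x, y, z in mm, then the turn about the world's z in rad, then the opening, from 0 (shut) to 1 (fully open). In form: [x, y, z, spin, jaw, x, y, z, spin, jaw, ...]. A call has 1 to 8 rows; each row shifts and turns the commanded pose from where the row before left it; what a row does not reach is not made up. A row lasts 1/10 s, in which the tool goes at most 50 mm and 8.59 degrees, less where a joint would pass 70% of its speed; a pose out of reach is approached as far as the arm can. A call with a gripper value outside its range is refused whole. The fingers move at their own pace and stop on an object; FORCE is the grip in N (left out, the last holds). Time passes only in rows, so rows that do not move let the fingers close. It gives the time, the measured TCP pose, the force, the opening and the grip force at its end, in the units of the state.
- robot.observe(): the state, without advancing time (a new reading comes with each control period).
- eyes.read_camera(name): name is "side" or "top"; returns (picture, depth): 420x560x3 uint8, blue, green, red; 420x560 float32, m along the optical axis (not along the pixel's ray), 0 where there is no reading.
- eyes.calibration(name): a dict with "fx", "fy", "cx", "cy" (pixels), "world_to_cam" (4x4, takes a point from world to camera coordinates). Camera axes: x right, y down, z forward; pixel columns grow to the right and rows downward; lengths in m; the calibration is good to about 2 mm. A picture is of the moment at which its call begins. calibration takes no time and is no camera call.
- robot.hand_in(): hands the job in; it is judged then, once.
The state is a dict: "time": time; "qpos": joint angles; "qvel": joint speeds; "joint_efforts": joint torques, N m; "tool_pos": TCP position; "tool_rot": TCP orientation; "contact_force": force on the tool from outside, world axes, zero at the start; "torque": the same for the moment, N m; "opening": finger opening in m; "grip_force": force on a finger pad.
Only numpy, scipy, OpenCV 4.12 (cv2) and the standard library are available. Lean on these libraries where they do the work, as an engineer would, in place of code of your own. Each camera call takes 0.05 s, during which the arm holds its last target. There are 200 camera calls.

### The job

The drive unit of a mobile archive shelf lies face up on the bench. With a fingertip, push its crank handle round by an arm until the forked end faces the steel locking slide, then push the slide along its guide until its tongue is fully home in the fork. Only push: the slide must stay down on the panel, not be lifted, and the loose things standing around must stay where they are.

Things in the scene. Friction and masses are not known exactly. Their poses are not given: they have to be found in the camera images.
- unit: grey painted panel 250 (x) by 435 (y) by 30 mm, fixed to the bench. Origin: on the handle's vertical axis, at bench level; panel top at z = 30 mm, panel from y = -150 to +285 mm. The slide's guide: two fixed dark rails 8 mm high on the panel, along y from 145 to 230 mm, 43 mm apart inside, centred on x = 0
- handle (a joint): turn of the white two-armed crank about the unit's z, counter-clockwise from above, rad. At 0 and 2 pi the forked arm points along the unit's +y, at the slide; at pi the ball arm does. Starts anywhere from 0.8 to 5.48; stops at -0.6 and 6.9; either way will do. Friction 0.15 N m, stays where left. Hub 56 mm wide, top 34 mm above the panel. Arms lie 6 to 22 mm above the panel
- fork_mouth (a point): point in the slot of the forked arm, 110 mm from the axis, 14 mm above the panel. That arm is 24 mm wide, from 68 mm out a 46 mm wide fork; its open-ended slot is 26 mm wide, slot bottom 82 mm and prong ends 121 mm from the axis
- ball (a point): centre of the black ball knob, 38 mm across, on top of the ball arm, 112 mm from the axis and 46 mm above the panel. The ball arm is straight, 24 mm wide, on the other side of the hub from the forked arm, with a round end 126 mm from the axis
- slide: loose steel slide, about 0.45 kg, on the panel between the rails (1.5 mm play each side), axes parallel to the unit's. Origin: underside centre of its body, 40 (x) by 55 (y) by 16 mm high. At its +y end a full-width wall 10 mm thick rises to 45 mm above the panel; push on its outer face, y = +27.5 mm. A few N move it. Origin starts 208 to 228 mm from the handle's axis, fully home about 150
- tongue_tip (a point): rounded tip of the slide's tongue, 67.5 mm from the slide's origin towards -y, 8 mm above the panel. The tongue is 16 mm wide, 16 mm high, 40 mm long; fully home its tip touches the slot's bottom
- spare_knob: loose black ball-shaped spare knob standing on the panel, 38 mm wide, 43 mm high; origin under its centre; to be left alone
- spacer: loose steel tube standing on the panel, 32 mm outside diameter, 30 mm high; origin under its centre; to be left alone
- pin: loose steel pin standing on a panel corner beside the handle's sweep, 14 mm thick, 22 mm wide head, 34 mm high; origin under its centre; to be left alone
- mug: loose white mug on the table, 80 mm wide, 95 mm high; origin under its centre; to be left alone
- oil: loose oil bottle on the table, 52 mm wide, 150 mm high; origin under its centre; to be left alone
- screwdriver: loose screwdriver lying on the table along its own x; to be left alone
- wrench: loose wrench lying on the table along its own x; to be left alone
There are look-alikes about, which are no part of the job. Of the things like the slide, leave any that is orange; of the rest the smaller one is meant.

How it is judged:
By the outcome, as a careful person would: the job done as asked, in the order asked, and still so for the second after the job is handed in, with the robot touching nothing.
It also fails if it takes over 58 s, if anything falls off the work surface, if the arm or the gripper's body presses on something with over 40 N, if the wrist force passes 120 N, or if a joint passes its speed limit or range.

## Working session

There is one attempt and no reset: what is moved stays moved. The work goes in short steps, Python scripts to look and compute and a shell command to move; the robot and the scene stay as the last step left them, time stands still between calls to the robot, and variables do not carry over. Pictures are saved under pics/ and viewed, at most 12 in all, crops included, and the job is handed in when it is done.

```bash
mkdir -p pics
cat > h.py <<'E'
import numpy as np, cv2
from cell import robot, eyes
def grab(n):
    im,d=eyes.read_camera(n); c=eyes.calibration(n); return im,d,c
def cloud(d,c):
    v,u=np.mgrid[:d.shape[0],:d.shape[1]]
    P=np.stack([(u-c['cx'])/c['fx']*d,(v-c['cy'])/c['fy']*d,d,np.ones_like(d)],-1)
    return (P@np.linalg.inv(np.array(c['world_to_cam'])).T)[...,:3]
def ray(c,u,v,z):
    M=np.linalg.inv(np.array(c['world_to_cam'])); o=M[:3,3]
    r=M[:3,:3]@np.array([(u-c['cx'])/c['fx'],(v-c['cy'])/c['fy'],1]); return o+r*(z-o[2])/r[2]
E
python3 - <<'E'
from h import *
for n in('top','side'):
    im,d,c=grab(n); cv2.imwrite(f'pics/{n}0.png',im); np.savez(f'{n}0.npz',im=im,d=d)
    print(n,c)
s=robot.observe();print(s)
E
```

```text
top {'fx': 522.4321521127362, 'fy': 522.4321521127362, 'cx': 268.5171300770777, 'cy': 207.8091849171009, 'world_to_cam': array([[ 0.0163301 , -0.99977163,  0.0137847 , -0.05280194],
       [-0.99566844, -0.01752203, -0.09130899,  0.46899487],
       [ 0.09152967, -0.01223391, -0.9957272 ,  1.53033686],
       [ 0.        ,  0.        ,  0.        ,  1.        ]])}
side {'fx': 518.0410453513192, 'fy': 518.0410453513192, 'cx': 280.8738529234251, 'cy': 217.71845312186392, 'world_to_cam': array([[-9.99591202e-01, -2.01273720e-02, -2.03055950e-02,
         4.93361193e-01],
       [-7.07346928e-04,  7.27409062e-01, -6.86203728e-01,
         1.06239079e-01],
       [ 2.85819515e-02, -6.85908847e-01, -7.27125935e-01,
         1.44889484e+00],
       [ 0.00000000e+00,  0.00000000e+00,  0.00000000e+00,
         1.00000000e+00]])}
{'time': 0.1, 'qpos': array([ 1.13496507e+00,  3.42635138e-01,  1.52492109e+00, -3.43734289e-05,
        1.27539141e+00, -1.45981948e-01]), 'qvel': array([-0.00011094, -0.00116937, -0.00264944,  0.00029163,  0.0008121 ,
        0.00061013]), 'joint_efforts': array([ 3.27823000e-03, -4.31999052e+01, -2.44696695e+01,  7.23144226e-02,
        5.26514417e-02, -4.58274690e-05]), 'tool_pos': array([0.14988189, 0.50279228, 0.24012388]), 'tool_rot': array([-3.14024731e+00, -1.64578836e-04,  2.85175327e+00]), 'contact_force': array([ 0.00761546, -0.46809188,  0.15423548]), 'torque': array([0.048039  , 0.0152289 , 0.00475025]), 'grip_force': 0.0, 'opening': 0.091581330104916}
```

View pics/top0.png

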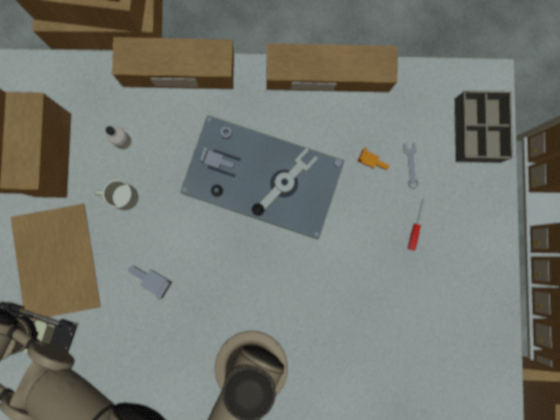

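View pics/side0.png

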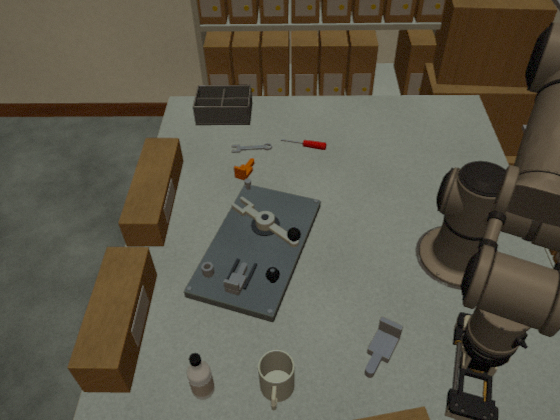

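The top view shows the panel with corners at about (209,116), (343,160), (319,238) and (181,193). The hub is at (285,182), the fork at (306,158) and the ball at (258,210). The slide is in its rails at (220,160) with its wall at (207,158), the spacer at (226,132), the spare knob at (217,190) and the pin at about (338,162). There are look-alikes at (150,280), grey and on the table, and at (373,159), orange.

```bash
cat > m.py <<'E'
from h import *
def measure(tag,side=False):
    T=np.load(f'top{tag}.npz'); c=eyes.calibration('top'); im,d=T['im'],T['d']; P=cloud(d,c)
    hsv=cv2.cvtColor(im,cv2.COLOR_BGR2HSV)
    return im,d,c,P,hsv
E
python3 - <<'E'
from m import *
im,d,c,P,hsv=measure('0')
roi=np.zeros(d.shape,np.uint8); roi[100:255,170:355]=1
print('bench z',np.median(P[250:270,220:320,2]),'panel z',np.median(P[205:215,280:300,2]), 'noise',P[205:215,280:300,2].std())
for (u,v) in [(285,182),(207,158),(220,160),(258,210),(217,190),(226,132),(338,162),(306,158),(330,160),(150,280),(165,285)]: print((u,v),im[v,u],P[v,u].round(4))
m=((P[...,2]>0.018)&(P[...,2]<0.2)&(roi>0)).astype(np.uint8)
n,l,s,ce=cv2.connectedComponentsWithStats(m); k=1+s[1:,4].argmax()
ct,_=cv2.findContours((l==k).astype(np.uint8),0,1); r=cv2.minAreaRect(max(ct,key=cv2.contourArea)); b=cv2.boxPoints(r)
W=np.array([ray(c,*p,0.03) for p in b]); print(b.round(1).tolist(),W.round(4).tolist()); 
for i in range(4): print(np.linalg.norm(W[i]-W[i-1]).round(4), np.arctan2(*(W[i]-W[i-1])[1::-1]).round(4))
# higher blobs on the panel
crop=im[105:245,175:350]; big=cv2.resize(crop,None,fx=4.5,fy=4.2,interpolation=cv2.INTER_CUBIC); cv2.imwrite('pics/crop0.png',cv2.convertScaleAbs(big,alpha=1.3))
E
```

```text
bench z 0.00040108686055084775 panel z 0.030688061473685857 noise 0.0036777893901651032
(285, 182) [63 57 51] [ 0.5413 -0.0907  0.0693]
(207, 158) [134 125 116] [0.6122 0.1393 0.0436]
(220, 160) [133 125 115] [0.6069 0.1008 0.0439]
(258, 210) [33 34 34] [ 0.4565 -0.0143  0.0929]
(217, 190) [92 88 77] [0.5195 0.1088 0.0283]
(226, 132) [99 93 83] [0.6942 0.0861 0.0314]
(338, 162) [135 126 117] [ 0.6031 -0.2444  0.0675]
(306, 158) [107 100  87] [ 0.6205 -0.1543  0.0287]
(330, 160) [108 102  88] [ 0.6163 -0.2264  0.0264]
(150, 280) [136 127 117] [0.2518 0.2981 0.0228]
(165, 285) [134 125 115] [0.2403 0.2467 0.0623]
[[179.10000610351562, 192.6999969482422], [205.5, 113.5], [344.70001220703125, 159.89999389648438], [318.29998779296875, 239.10000610351562]] [[0.5093, 0.2203, 0.03], [0.7498, 0.1489, 0.03], [0.6167, -0.2699, 0.03], [0.3792, -0.1928, 0.03]]
0.4331 1.2657
0.2509 -0.2884
0.4395 -1.8785
0.2498 2.8276
```

View pics/crop0.png

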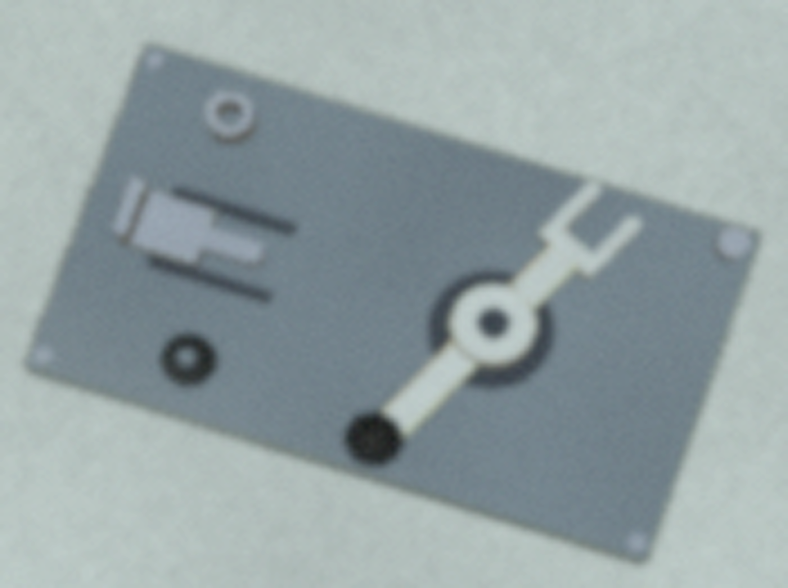

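The enlarged crop shows the hub ring at crop (493,322), prong ends at (592,187) and (637,222), the ball at (373,437), the slide wall top at (130,207), the tongue tip at (262,250), the spacer at (229,115), the spare knob at (189,358) and the pin at (734,242).

Run:
```python
from h import *
c=eyes.calibration('top')
pts=dict(hub=(493,322,.064),prong1=(592,187,.052),prong2=(637,222,.052),ball=(373,437,.076),wall=(130,207,.075),tip=(262,250,.046),spacer=(229,115,.06),knob=(189,358,.06),pin=(734,242,.064),rail1a=(172,190,.038),rail1b=(297,229,.038),rail2a=(148,261,.038),rail2b=(270,297,.038))
W={k:ray(c,175+x/4.5,105+y/4.2,z) for k,(x,y,z) in pts.items()}
cor=np.array([[0.5093,.2203],[.7498,.1489],[.6167,-.2699],[.3792,-.1928]])
yaw=-.304; R=np.array([[np.cos(yaw),-np.sin(yaw)],[np.sin(yaw),np.cos(yaw)]])
o=cor.mean(0)-R@[0,.0675]; print('origin from panel',o,'hub',W['hub'])
o=(o+W['hub'][:2])/2; print('o',o)
for k,w in W.items(): print(k,w[:2].round(4),'unit mm',(R.T@(w[:2]-o)*1000).round(1))
```

```text
origin from panel [ 0.54354461 -0.08777991] hub [ 0.54300527 -0.0896566   0.064     ]
o [ 0.54327494 -0.08871825]
hub [ 0.543  -0.0897] unit mm [ 0. -1.]
prong1 [ 0.6414 -0.1537] unit mm [113.1 -32.6]
prong2 [ 0.6171 -0.1834] unit mm [ 98.8 -68.2]
ball [ 0.4607 -0.0138] unit mm [-101.2   46.8]
wall [0.617  0.1452] unit mm [  0.3 245.2]
tip [0.5937 0.0615] unit mm [  3.2 158.4]
spacer [0.6863 0.0843] unit mm [ 84.6 207.9]
knob [0.5149 0.106 ] unit mm [-85.4 177.3]
pin [ 0.6019 -0.2453] unit mm [ 102.8 -131.8]
rail1a [0.6369 0.1221] unit mm [ 26.2 229.2]
rail1b [0.6105 0.0392] unit mm [ 25.9 142.2]
rail2a [0.5859 0.1366] unit mm [-26.8 227.7]
rail2b [0.5618 0.0559] unit mm [-25.6 143.5]
```

The unit frame fits at origin (0.543, -0.089) and yaw -0.304. The handle is at about 4.28 rad, so I'll push the ball arm +2.0 rad counter-clockwise. First I move over to it with the gripper shut.

```bash
python3 -m handwheel '[29,-40,0,-0.035,0,29,-40,0,-0.035,0,29,-40,0,-0.035,0,29,-40,0,-0.035,0,29,-40,0,-0.035,0,29,-40,0,-0.035,0,29,-40,0,-0.035,0,29,-40,0,-0.035,0]' && python3 -m handwheel '[29,-40,0,-0.035,0,29,-40,0,-0.035,0,29,-40,0,-0.035,0,29,-40,0,-0.035,0,29,-40,0,-0.035,0,0,0,0,0,0,0,0,0,0,0]'
cat > g.py <<'E'
from h import *
O=np.array([.5433,-.0887]); yaw=-.304
R=np.array([[np.cos(yaw),-np.sin(yaw)],[np.sin(yaw),np.cos(yaw)]])
def W(p): return O+R@(np.array(p)/1000)
def U(w): return R.T@(np.array(w)[:2]-O)*1000
def push(th,off,r=62): # finger centre when pushing the ball arm ccw, unit mm
    f=th-np.pi/2; e=np.array([np.cos(f),np.sin(f)]); return W(r*e+off*np.array([e[1],-e[0]]))
E
python3 - <<'E'
from g import *
s=robot.observe(); p=s['tool_pos']; print(p,s['tool_rot'],s['opening'],s['qpos'].round(2))
print('to start', (push(4.277,46)-p[:2])*1000)
a=push(4.277,46)
for th in np.r_[4.277,np.arange(4.4,6.29,.15),2*np.pi]:
    b=push(th,31); print(round(th,3),((b-a)*1000).round(1)); a=b
E
```

```text
time: 0.9
tool_pos: [0.3826, 0.1813, 0.2407]
tool_rot: [3.141, -0.0, 2.57]
contact_force: [1.1, 0.8, 0.7]
opening: 0.0323
grip_force: 0.0
time: 1.6
tool_pos: [0.5268, -0.0176, 0.2398]
tool_rot: [-3.141, -0.002, 2.395]
contact_force: [-0.2, 0.3, 0.4]
opening: 0.0005
grip_force: 0.0
[ 0.52683137 -0.01763548  0.23982171] [-3.14080979e+00 -1.86097583e-03  2.39474534e+00] 0.0004996828890100051 [-0.18  0.35  1.52  0.    1.28 -1.  ]
to start [1.6545225  4.70185111]
4.277 [-10.1 -11.1]
4.4 [-7.7 -3.5]
4.55 [-8.8 -5.6]
4.7 [-7.8 -6.8]
4.85 [-6.7 -7.9]
5.0 [-5.5 -8.8]
5.15 [-4.1 -9.5]
5.3 [ -2.6 -10.1]
5.45 [ -1.1 -10.3]
5.6 [  0.5 -10.4]
5.75 [  2.  -10.2]
5.9 [ 3.5 -9.8]
6.05 [ 4.9 -9.1]
6.2 [ 6.2 -8.3]
6.283 [ 4.  -4.2]
```

```bash
python3 -m handwheel '[2,5,-45,0,0,0,0,-45,0,0,0,0,-45,0,0,0,0,-35,0,0,0,0,-15,0,0,0,0,0,0,0]' && python3 -m handwheel '[-10,-11,0,0,0,-8,-4,0,0.1,0,-9,-6,0,0.12,0,-8,-7,0,0.12,0,-7,-8,0,0.12,0,0,0,0,0,0]'
```

```text
time: 2.2
tool_pos: [0.5266, -0.0101, 0.0537]
tool_rot: [-3.139, -0.005, 2.399]
contact_force: [0.0, 0.6, 0.8]
opening: 0.0004
grip_force: 0.0
time: 2.8
tool_pos: [0.4867, -0.0487, 0.0576]
tool_rot: [-3.142, 0.003, 2.857]
contact_force: [-0.4, 0.5, -0.0]
opening: 0.0005
grip_force: 0.0
```

Run:
```python
from h import *
im,d,c=grab('top'); np.savez('top1.npz',im=im,d=d)
cv2.imwrite('pics/c1.png',cv2.resize(im[105:245,175:350],None,fx=4.5,fy=4.2,interpolation=cv2.INTER_CUBIC))
print(robot.observe()['tool_pos'])
```

```text
[ 0.48701863 -0.04839134  0.05730194]
```

View pics/c1.png

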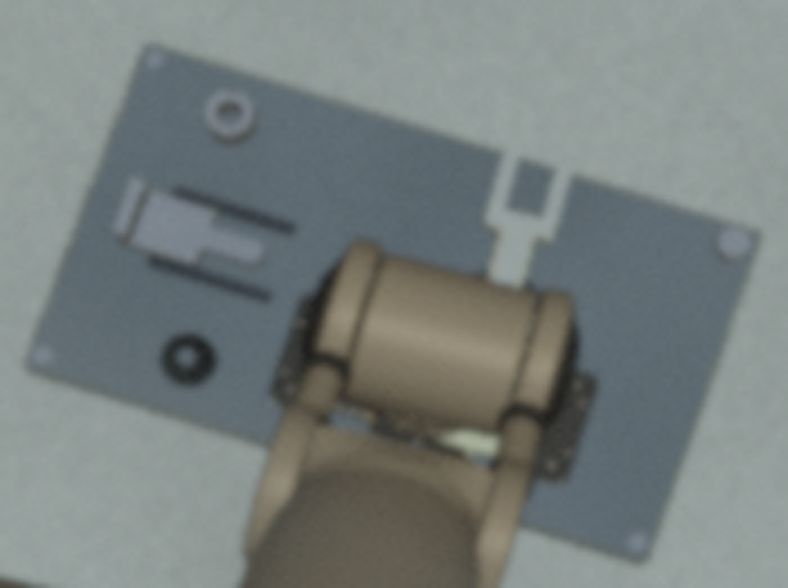

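The crop shows the crank turning as planned. The prong ends are near crop (510,155) and (568,172), so the handle is at about 4.75 rad, and the loose things haven't moved. I'll continue.

```bash
python3 -m handwheel '[-6,-9,0,0.12,0,-4,-9,0,0.12,0,-3,-10,0,0.12,0,-1,-10,0,0.12,0,1,-10,0,0.12,0,2,-10,0,0.12,0,3,-10,0,0.12,0,0,0,0,0,0]'
```

```text
time: 3.65
tool_pos: [0.4799, -0.1166, 0.0566]
tool_rot: [-3.14, 0.001, -2.589]
contact_force: [0.1, -0.3, 0.1]
opening: 0.0005
grip_force: 0.1
```

```bash
cat > hand.py <<'E'
import sys
from g import *
from math import atan2
tag=sys.argv[1]
im,d,c=grab('top'); np.savez(f'top{tag}.npz',im=im,d=d)
cv2.imwrite(f'pics/c{tag}.png',cv2.resize(im[105:245,175:350],None,fx=4.5,fy=4.2,interpolation=cv2.INTER_CUBIC))
s=robot.observe(); p=s['tool_pos']; print(p,s['qpos'].round(2))
a=p[:2]
for th in (5.9,6.05,6.2,6.283): print(th,((push(th,31)-a)*1000).round(1))
E
python3 hand.py 2
```

```text
[ 0.47934851 -0.11603834  0.05632075] [-0.39  0.52  1.84 -0.    0.78 -2.51]
5.9 [ 0.7 -0.9]
6.05 [  5.6 -10.1]
6.2 [ 11.8 -18.4]
6.283 [ 15.8 -22.5]
```

View pics/c2.png

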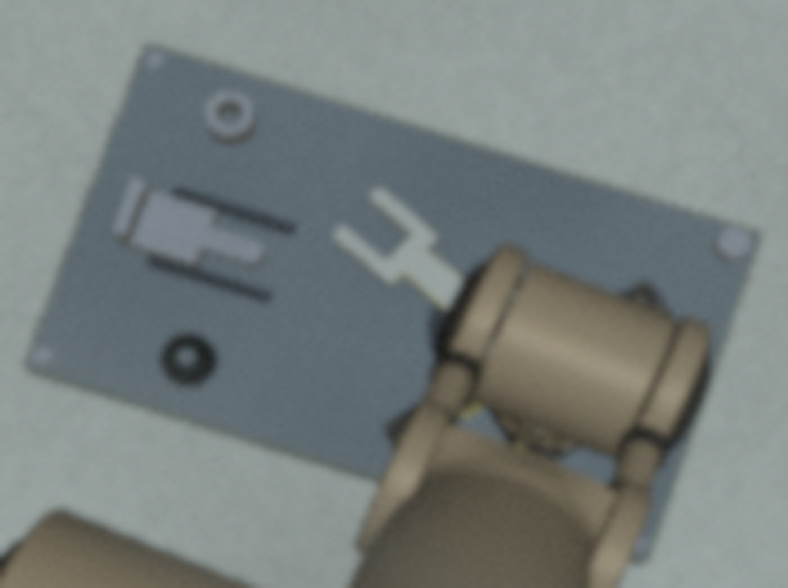

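The crop shows the prong ends at about (377,190) and (337,230), so the handle is at about 5.86 rad. I'll push on to nearly 6.2 and then measure the fork automatically.

```bash
python3 -m handwheel '[6,-10,0,0.1,0,6,-8,0,0.1,0,0,0,0,0,0,0,0,0,0,0]'
cat >> hand.py <<'E'
hsv=cv2.cvtColor(im,cv2.COLOR_BGR2HSV).astype(int)
P=np.array([[ray(c,u,v,.052)[:2] for u in range(175,350)] for v in range(105,245)])
q=(P-O)@R*1000; r=np.hypot(q[...,0],q[...,1]); b=im[105:245,175:350].astype(int)
th=np.arctan2(q[...,1],q[...,0])
m=(r>66)&(r<121)&(b.min(-1)>100)&(abs(th-np.pi/2)<.7)&(b[...,0]-b[...,2]<14)
x=q[m]
if len(x)>10:
    mean=x.mean(0); print('n',m.sum(),'mean',mean.round(1),'theta',round(atan2(mean[1],mean[0])-np.pi/2,4))
E
python3 hand.py 3
```

```text
time: 4.1
tool_pos: [0.4907, -0.1334, 0.0557]
tool_rot: [3.141, -0.0, -2.391]
contact_force: [-0.2, -0.2, -0.2]
opening: 0.0001
grip_force: 0.0
[ 0.49061359 -0.13332904  0.05569437] [-0.42  0.54  1.79 -0.    0.81 -2.74]
5.9 [-10.6  16.4]
6.05 [-5.7  7.2]
6.2 [ 0.6 -1.1]
6.283 [ 4.5 -5.2]
n 221 mean [ 7.1 88. ] theta -0.08
```

View pics/c3.png

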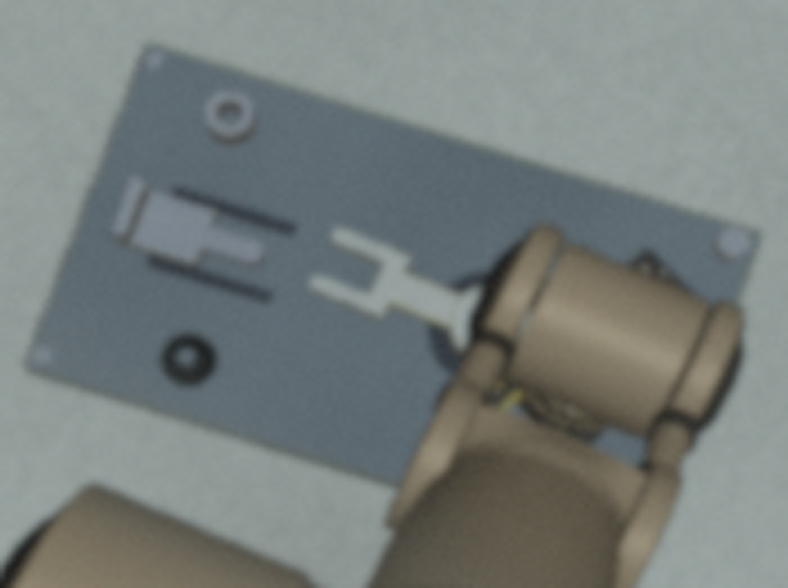

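The fork almost faces the slide, with prong ends at crop (337,235) and (312,282). It has 0.08 rad left to turn, so I'll nudge it and then measure.

```bash
python3 -m handwheel '[4,-5,0,0,0,0,0,0,0,0,0,0,0,0,0]'; python3 hand.py 4 | tail -1
```

```text
time: 4.45
tool_pos: [0.495, -0.1389, 0.0557]
tool_rot: [-3.142, 0.0, -2.387]
contact_force: [-1.1, 1.0, 1.3]
opening: 0.0006
grip_force: 0.7
n 221 mean [ 0.1 88.2] theta -0.0007
```

Aligned. I'll back off, lift, move beyond the slide's wall and look again.

```bash
python3 -m handwheel '[-19,6,0,0,0,0,0,40,0,0,0,0,45,0,0,0,0,35,0,0,0,0,0,0,0]' && python3 -m handwheel '[19,40,0,-0.132,0,19,40,0,-0.132,0,19,40,0,-0.132,0,19,40,0,-0.132,0,19,40,0,-0.132,0,19,40,0,-0.132,0,19,40,0,-0.132,0,19,40,0,-0.132,0]' && python3 -m handwheel '[0,0,0,0,0,0,0,0,0,0]'; python3 hand.py 5; python3 -c "
from g import *
p=robot.observe()['tool_pos'];print(U(p))"
```

```text
time: 5.0
tool_pos: [0.4786, -0.1341, 0.1806]
tool_rot: [-3.132, 0.004, -2.387]
contact_force: [-0.8, 0.2, -0.1]
opening: 0.0002
grip_force: 0.0
time: 5.8
tool_pos: [0.6283, 0.1885, 0.1746]
tool_rot: [-3.141, -0.001, 2.836]
contact_force: [1.4, -1.0, 0.5]
opening: 0.0004
grip_force: 0.0
time: 6.0
tool_pos: [0.6275, 0.1875, 0.1741]
tool_rot: [-3.14, -0.001, 2.844]
contact_force: [0.5, 0.7, 0.3]
opening: 0.0002
grip_force: 0.0
[0.62736099 0.18646547 0.17451729] [ 0.17  0.63  1.22 -0.    1.29 -1.1 ]
5.9 [-147.4 -303.4]
6.05 [-142.4 -312.6]
6.2 [-136.2 -320.9]
6.283 [-132.2 -325. ]
n 223 mean [-0.1 88.4] theta 0.0007
[ -2.16128574 287.71098596]
```

View pics/c5.png

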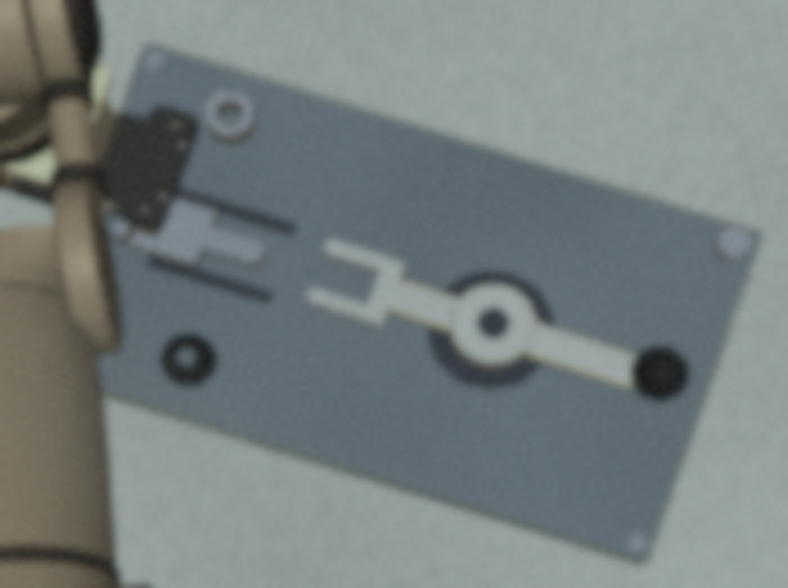

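The fork faces the tongue, with prongs at crop (328,245) and (310,295) and the tongue tip at (262,250). The finger is 17 mm beyond the wall. I'll go down and push.

```bash
python3 -m handwheel '[2,-1,-40,0,0,0,0,-40,0,0,0,0,-30,0,0,0,0,-8,0,0,0,0,0,0,0]' && python3 -m handwheel '[-3,-9.5,0,0,0,-3,-9.5,0,0,0,-3,-9.5,0,0,0,-3,-9.5,0,0,0,-3,-9.5,0,0,0,-3,-9.5,0,0,0,0,0,0,0,0]'; python3 hand.py 6 |tail -1; python3 -c "
from g import *
p=robot.observe()['tool_pos'];print(U(p))"
```

```text
time: 6.55
tool_pos: [0.6293, 0.1845, 0.057]
tool_rot: [-3.14, -0.002, 2.841]
contact_force: [-0.3, 0.1, 0.1]
opening: 0.0004
grip_force: 0.0
time: 7.25
tool_pos: [0.611, 0.1269, 0.0575]
tool_rot: [-3.14, -0.001, 2.841]
contact_force: [0.5, 0.0, -0.3]
opening: 0.0002
grip_force: 0.0
n 228 mean [ 0.1 88.7] theta -0.0012
[-3.33894070e-02  2.26586428e+02]
```

View pics/c6.png

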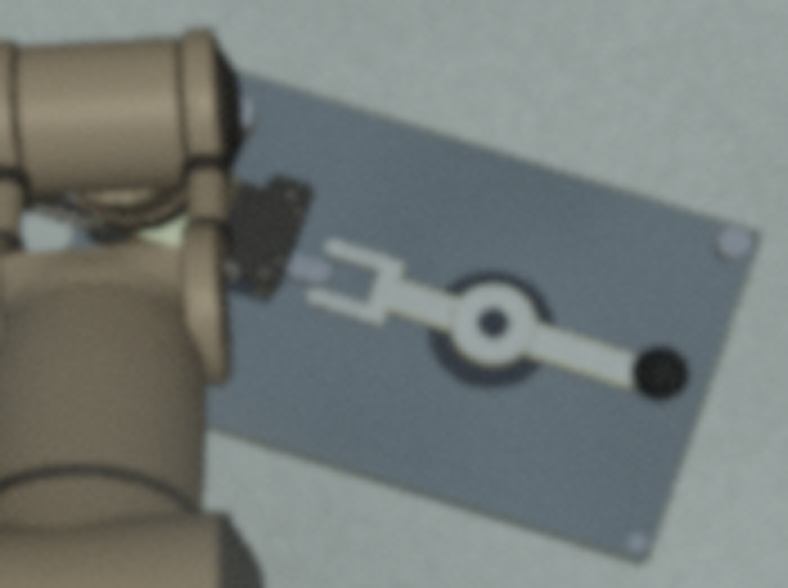

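The tongue tip, at crop (328,270), is entering the middle of the slot. I'll continue slowly.

```bash
python3 -m handwheel '[-2,-6,0,0,0,-2,-6,0,0,0,-2,-6,0,0,0,-1.5,-5,0,0,0,0,0,0,0,0]'; for i in 1; do python3 -m handwheel '[-0.6,-2,0,0,0,0,0,0,0,0]'; done;  python3 -m handwheel '[-0.6,-2,0,0,0,0,0,0,0,0]'; python3 -c "
from g import *
s=robot.observe();print(U(s['tool_pos']),s['contact_force'])"
```

```text
time: 7.8
tool_pos: [0.604, 0.1048, 0.0576]
tool_rot: [-3.141, -0.001, 2.841]
contact_force: [-0.2, -0.0, 0.3]
opening: 0.0002
grip_force: 0.0
time: 8.0
tool_pos: [0.6038, 0.1036, 0.0578]
tool_rot: [-3.141, 0.0, 2.842]
contact_force: [-1.0, -0.2, 0.4]
opening: 0.0001
grip_force: 0.0
time: 8.2
tool_pos: [0.6032, 0.1019, 0.0578]
tool_rot: [3.141, 0.0, 2.842]
contact_force: [0.2, 1.6, -0.4]
opening: 0.0002
grip_force: 0.5
[9.19397979e-02 1.99746422e+02] [ 0.24962613  1.55835079 -0.44893808]
```

```bash
python3 -m handwheel '[-0.6,-2,0,0,0,0,0,0,0,0]'; python3 -m handwheel '[-0.6,-2,0,0,0,0,0,0,0,0]'; python3 -c "
from g import *
s=robot.observe();print(U(s['tool_pos']),s['contact_force'])"
```

```text
time: 8.4
tool_pos: [0.6026, 0.0997, 0.0578]
tool_rot: [3.141, 0.0, 2.842]
contact_force: [-0.5, 1.3, 0.2]
opening: 0.0004
grip_force: 0.7
time: 8.6
tool_pos: [0.602, 0.0978, 0.0578]
tool_rot: [3.141, 0.0, 2.842]
contact_force: [0.5, 2.6, -0.7]
opening: 0.0005
grip_force: 1.2
[1.76680091e-01 1.95518304e+02] [ 0.49924513  2.61287299 -0.69481364]
```

```bash
python3 -m handwheel '[-0.6,-2,0,0,0,0,0,0,0,0]'; python3 -m handwheel '[-0.3,-1,0,0,0,0,0,0,0,0]'; python3 -c "
from g import *
s=robot.observe();print(U(s['tool_pos']),s['contact_force'])"; python3 hand.py 7|tail -1
```

```text
time: 8.8
tool_pos: [0.6023, 0.0972, 0.0583]
tool_rot: [3.138, 0.002, 2.842]
contact_force: [3.4, 9.7, -0.3]
opening: 0.0008
grip_force: 4.7
time: 9.0
tool_pos: [0.6025, 0.097, 0.0587]
tool_rot: [3.137, 0.003, 2.842]
contact_force: [4.5, 11.4, 0.7]
opening: 0.0003
grip_force: 6.2
[  0.86366984 194.88406068] [ 4.50068936 11.44179238  0.65019649]
n 191 mean [-0.2 83.7] theta 0.0025
```

View pics/c7.png

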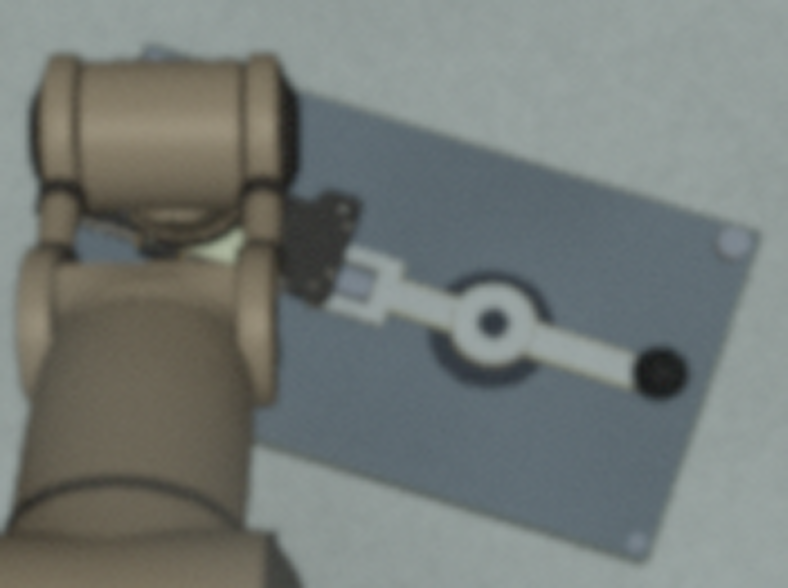

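The tongue is against the slot bottom at crop (372,283). The push stalled at 12 N with the finger where home should be. I'll back off, lift and check.

```bash
python3 -m handwheel '[1,3,0,0,0,3,9,0,0,0,4,13,0,0,0,0,0,40,0,0,0,0,45,0,0,0,0,45,0,0,0,0,0,0,0]' && python3 -m handwheel '[-30,38,0,0,0,-30,38,0,0,0,-30,38,0,0,0,-30,38,0,0,0,-30,38,0,0,0,0,0,0,0,0]'; python3 hand.py 8|tail -1
python3 - <<'E'
from h import *
im,d,c=grab('side'); cv2.imwrite('pics/s8.png',im[170:420:,160:400].repeat(2,0).repeat(2,1))
E
```

```text
time: 9.75
tool_pos: [0.6124, 0.1208, 0.195]
tool_rot: [3.137, 0.012, 2.842]
contact_force: [1.0, -0.6, -0.2]
opening: 0.0005
grip_force: 0.0
time: 10.35
tool_pos: [0.455, 0.3141, 0.1873]
tool_rot: [-3.142, -0.002, 2.848]
contact_force: [0.7, -0.4, 0.4]
opening: 0.0008
grip_force: 0.0
n 241 mean [ 0.2 89.7] theta -0.0019
```

View pics/c8.png

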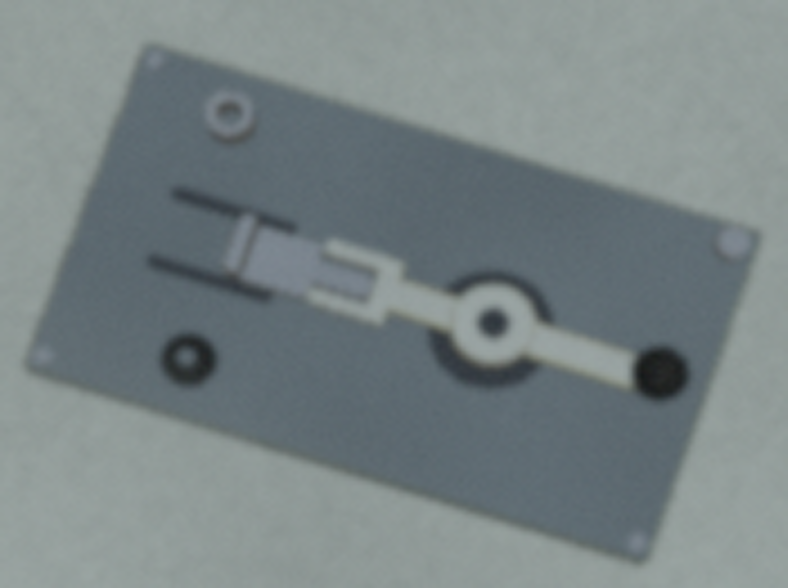

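View pics/s8.png

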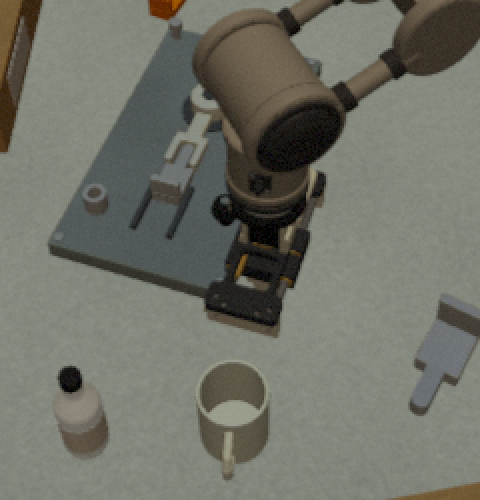

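The top crop shows the tongue fully home against the slot bottom at crop (372,283), with the slide flat in its rails. The spacer, knob and pin haven't moved. The side view shows the mug and bottle standing, with the gripper clear of everything.

```bash
python3 -c "
from cell import robot
print(robot.hand_in())"
```

```text
the job is handed in; nothing more can be done
None
```

I turned the crank until its fork faced the slide, then pushed the slide along its guide until the tongue met the slot bottom. I handed the job in at about 10.5 s with the gripper clear and the loose things on the panel, the mug and the bottle unmoved in the last pictures; I didn't re-check the screwdriver and wrench, which the arm never went near.

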